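# Make up two gauge calibration kits

### The arm

A 6-joint arm with a two-finger parallel gripper is mounted at the origin on the work surface. World frame = base frame: x ahead of the robot, y to its left, z up, the work surface at z = 0. Lengths are in mm, angles in rad, forces in N, time in s.
With the tool pointing down it reaches from about 350 to 975 mm from the base axis. Payload 4.9 kg.
Tool frame: the origin (TCP) lies midway between the tips of the shut fingers; the grasp point (between the pads) lies 19 mm behind it; z points along the fingers, y is the line along which they close (so a half turn about z gives the same grasp; the last joint's range is limited). The gripper opens to 85 mm and grips with 20 to 120 N. Pads are 22 mm wide; open, the fingers measure 114 mm over their backs; the gripper's body (76 mm by 85 mm) begins 54 mm behind the grasp point. The pads swing forward as they close: fully open they stand 13 mm farther back than shut.
Start: joints at [1.165, 0.053, 1.613, -0, 1.476, -0.119], TCP at [176.793, 599.455, 231.304] pointing down, gripper open.
Joint ranges: [-3.01, 3.01], [-1.01, 2.22], [0.06, 2.58], [-1.02, 4.17], [0.09, 2.62], [-3.14, 3.14]. Speed limits (rad/s): [2.57, 2.57, 3.14, 3.14, 3.14, 3.14].

### API

Orientations are given as a unit quaternion [x, y, z, w].
In Python, from station import state, capture, hand_in, outline_of gives the robot as it stands.
- The arm moves only by the tool arm_command, never from a script. Its argument "deltas" is a list of rows, each a list of 7 numbers: the opening, from -1 (shut) to 1 (fully open), then the shift along the tool's x, y, z in units of 40 mm (1.0 is 40 mm), then the turn, a rotation vector about the tool's x, y, z in degrees. In form: [[grip, tx, ty, tz, wx, wy, wz], ...]. A call has 1 to 5 rows; each row shifts and turns the commanded pose from where the row before left it, along the tool's axes as they then stand; what a row does not reach is not made up. A row lasts 1/10 s, in which the tool goes at most 50 mm and 8.59 degrees, less where a joint would pass 70% of its speed; a pose out of reach is approached as far as the arm can. A call is refused whole if a number of a shift passes 1 or a number of a turn 8.59, either way. A call with a gripper value outside its range is refused whole. The fingers move at their own pace and stop on an object; the grip force is fixed at half the most. Time passes only in rows, so rows that do not move let the fingers close. It gives the time, the measured TCP pose, the force, the opening and the grip force at its end, in the units of the state.
- state(): the state, without advancing time (a new reading comes with each control period).
- capture(name): name is "scene" or "top" or "wrist"; returns a dict with "frame" (420x560x3 uint8, red, green, blue), "intrinsics" (3x3 intrinsics, pixels), "extrinsics" (4x4, takes a point from world to camera coordinates). Camera axes: x right, y down, z forward; pixel columns grow to the right and rows downward; lengths in mm; the calibration is good to about 2 mm. The wrist camera is an equidistant fisheye: a pixel r from the principal point sees the ray r / f radians off the axis. A picture is of the moment at which its call begins. There is no depth.
- hand_in(): hands the job in; it is judged then, once.
Trained networks look in a picture, given as the dict that the camera call returned (one of the last four; its "shot" number tells which), for a name from the list of things; names that differ only in an ending like _2 or _b are one class to them, and where a whole thing is asked for, a point or a joint stands for the part that bears it (a point fixed in the world has none). Each returns a list of dicts, best first, with "p" (0 to 1); they miss things now and then, are a little off and sometimes report something else, mostly with a low value. They report only what shows in the picture. A call takes as long as a camera call. They do not tell look-alikes from the thing itself.
- outline_of(target, picture): "pixels" (420x560 bool, what is visible of it) and "location" ([column, row] in pixels, amid what is visible of it).
The state is a dict: "time": time; "q": joint angles; "joint_vel": joint speeds; "tau": joint torques, N m; "eef_pos": TCP position; "ee_rot": TCP orientation; "ft_force": force on the tool from outside, world axes, zero at the start; "torque": the same for the moment, N m; "opening": finger opening in mm; "grip_force": force on a finger pad.
Only numpy, scipy, OpenCV 4.12 (cv2) and the standard library are available. Lean on these libraries where they do the work, as an engineer would, in place of code of your own. Each camera call takes 0.05 s, during which the arm holds its last target. There are 200 camera calls.

### The job

Make up the two calibration kits from the loose gauges on the granite table. The tray with the outside micrometer gets the setting rod, the gauge block and the optical flat; the tray with the dial bore gauge gets the largest and the smallest of the three setting rings. Set each piece down gently, without dropping it, so that it lies flat in the cut-out made for its shape and size, and leave the middle-sized ring, the vee block and the solvent bottle where they are.

Things in the scene. Friction and masses are not known exactly. Their poses are not given: they have to be found in the camera images.
- mic_tray: Fixed tray 220 (x) by 260 (y) mm, rim 16 mm high, yaw within 0.2 rad. Dark foam, top 12 mm above the table; cut-outs 5 mm deep, light-grey floors at 7 mm, 16 mm larger than their pieces. Its +x half holds an outside micrometer (U frame), top at 28 mm. Origin: centre of underside. Cut-outs (x, y mm): gauge block (-52, -82), 66 x 40; rod (-52, -4), 91 x 32, long sides along x; optical flat (-52, 78), round 61.
- bore_tray: Fixed tray 220 (x) by 260 (y) mm, rim 16 mm high, yaw within 0.2 rad. Dark foam, top 12 mm above the table; cut-outs 5 mm deep, light-grey floors at 7 mm, 16 mm larger than their pieces. Its +x half holds a dial bore gauge (round white dial, black grip, steel tube), top at 30 mm. Origin: centre of underside. Round cut-outs (x, y mm): large ring (-52, -55), diameter 74; small ring (-52, 60), diameter 48.
- ring_large: The largest of three steel setting rings: outside diameter 58 mm, bore 28 mm, 20 mm high, about 0.31 kg, lying flat with its axis upright. Origin: centre of the underside, z along the axis, up.
- ring_middle: The middle-sized steel setting ring, which stays in the stock: outside diameter 44 mm, bore 18 mm, 18 mm high, lying flat. Origin: centre of the underside. A bystander.
- ring_small: The smallest steel setting ring: outside diameter 32 mm, bore 10 mm, 14 mm high, about 0.08 kg, lying flat. Origin: centre of the underside, z along the axis, up.
- gauge_block: A square-section steel gauge block lying on its side: 50 mm along its x, 24 mm along its y, 24 mm high, about 0.22 kg, with a small hole in each end face. Origin: centre of the underside.
- setting_rod: A micrometer setting rod lying flat: a steel rod of diameter 9 mm, 75 mm long along its x, its axis 7 mm above its underside, with a black plastic grip at its middle, 32 mm along x, 16 mm wide along y and 14 mm high, on which it rests. About 0.06 kg. Origin: centre of the grip's underside.
- optical_flat: An optical flat: a glass disc in a black round mount of diameter 45 mm, 14 mm high, about 0.06 kg, lying flat. Origin: centre of the underside.
- vee_block: A dark steel vee block, 60 by 50 mm and 40 mm high, standing at the side of the work. Origin: centre of the underside. A bystander.
- solvent_bottle: A white plastic solvent bottle, diameter 54 mm, 115 mm high, standing at the side of the work. Origin: centre of the underside. A bystander.
Not all that is in view belongs to the job. Leave any blue or white look-alike of the setting_rod alone. What is shaped like the optical_flat but blue is not meant.

How it is judged:
By the outcome, as a careful person would: the job done as asked, in the order asked, and still so for the second after the job is handed in, with the robot touching nothing.
It also fails if it takes over 136 s, if anything falls off the work surface, if the arm or the gripper's body presses on something with over 40 N, if the wrist force passes 120 N, or if a joint passes its speed limit or range.

## Working session

There is one attempt and no reset: what is moved stays moved. The work goes in short steps, Python scripts to look and compute and a tool call to move; the robot and the scene stay as the last step left them, time stands still between calls to the robot, and variables do not carry over. Pictures are saved under pics/ and viewed, at most 14 in all, crops included, and the job is handed in when it is done.

Besides the shell and the picture viewer there is one more tool, called after ">>>" by a JSON object that holds its "op" and its "data". arm_command: Moves the arm, as the interface text tells. Its arguments: {"type":"object","properties":{"deltas":{"type":"array"}},"required":["deltas"]}

```bash
mkdir -p pics; ls; python3 - <<'E'
from station import *
import cv2
s=state();print(s)
for n in("top","scene"):
    c=capture(n);cv2.imwrite(f"pics/{n}0.png",cv2.cvtColor(c["frame"],cv2.COLOR_RGB2BGR))
    print(n,c["intrinsics"],c["extrinsics"])
E
```

```text
pics
{'time': 0.0, 'q': array([ 1.16500438e+00,  5.33345054e-02,  1.61432180e+00,  1.12319095e-05,
        1.47601094e+00, -1.18981602e-01]), 'joint_vel': array([-0.00051141, -0.00014482,  0.00030772,  0.00250064, -0.0018857 ,
        0.00167696]), 'tau': array([-2.10540944e-03, -3.93676364e+01, -3.70172346e+01, -1.84376822e-04,
        7.01161829e-03,  7.47209356e-06]), 'eef_pos': array([176.54104836, 598.88377996, 230.06028411]), 'ee_rot': array([ 1.42914611e-01,  9.89734479e-01, -1.00034281e-03, -2.74459228e-04]), 'ft_force': array([-0.02033534, -0.64472167, -0.18678962]), 'torque': array([ 0.03075666, -0.01983673,  0.00762496]), 'grip_force': 0.0, 'opening': 85.6390689183925}
top [[411.88146214   0.         277.89066866]
 [  0.         411.88146214 204.03599912]
 [  0.           0.           1.        ]] [[ 4.39626978e-03 -9.99872996e-01  1.53187834e-02 -1.42472921e+01]
 [-9.88340253e-01 -6.67607502e-03 -1.52115001e-01  5.13461060e+02]
 [ 1.52197951e-01 -1.44714317e-02 -9.88244080e-01  9.23017182e+02]
 [ 0.00000000e+00  0.00000000e+00  0.00000000e+00  1.00000000e+00]]
scene [[504.68868153   0.         280.18849394]
 [  0.         504.68868153 210.96068532]
 [  0.           0.           1.        ]] [[ 3.36114062e-01  9.41782883e-01  8.50516037e-03 -1.72218583e+02]
 [ 6.43044402e-01 -2.22880155e-01 -7.32678875e-01 -2.82737181e+02]
 [-6.88128792e-01  2.51732868e-01 -6.80521366e-01  1.80456859e+03]
 [ 0.00000000e+00  0.00000000e+00  0.00000000e+00  1.00000000e+00]]
```

View pics/top0.png

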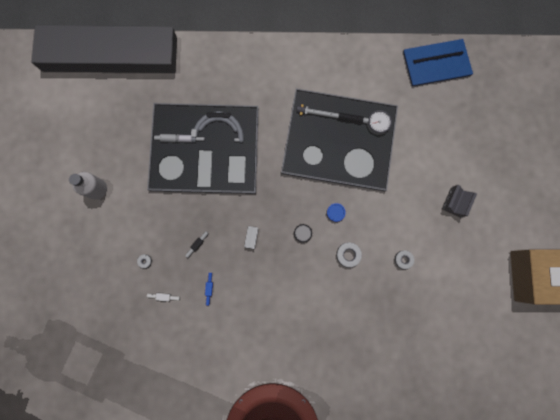

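View pics/scene0.png

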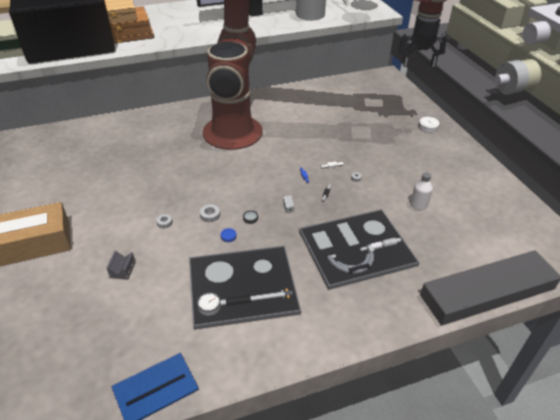

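Top view: the mic_tray is at about (205,150) and the bore_tray at (340,140). The candidates are:
- **Rods:** black grip (197,245), white (162,297), blue (209,289). The black-grip one is the setting rod.
- **Flats:** black mount (303,233), blue (336,213). The black one is meant.
- **Rings:** large (349,256), middle (405,260), small (144,262), told apart by size.

The gauge block is at (252,238). Next I measure by silhouette fitting and check an enlarged crop.

```bash
cat > h.py <<'E'
import numpy as np, cv2
from scipy.optimize import minimize
from station import *
def cyl(r,h): 
    a=np.linspace(0,2*np.pi,40); return np.array([[r*np.cos(t),r*np.sin(t),z] for t in a for z in (0,h)])
def box(l,w,z0,z1): return np.array([[x,y,z] for x in(-l/2,l/2) for y in(-w/2,w/2) for z in(z0,z1)])
def rodm():
    c=[[x,4.5*np.cos(t),7+4.5*np.sin(t)] for t in np.linspace(0,6.28,16) for x in(-37.5,37.5)]
    return [np.array(c),box(32,16,0,14)]
M={"ring_large":[cyl(29,20)],"ring_middle":[cyl(22,18)],"ring_small":[cyl(16,14)],"gauge_block":[box(50,24,0,24)],
"setting_rod":rodm(),"optical_flat":[cyl(22.5,14)],"mic_tray":[box(220,260,0,16)],"bore_tray":[box(220,260,0,16)]}
def proj(c,P):
    K,E=c["intrinsics"],c["extrinsics"]; q=P@E[:3,:3].T+E[:3,3]
    if "fish" in c:
        rr=np.hypot(q[:,0],q[:,1])+1e-9; th=np.arctan2(rr,q[:,2]); d=q[:,:2]/rr[:,None]*th[:,None]
    else: d=q[:,:2]/q[:,2:]
    return d*[K[0,0],K[1,1]]+K[:2,2]
def unproj(c,uv,z):
    K,E=c["intrinsics"],c["extrinsics"]; d=(np.array(uv)-K[:2,2])/[K[0,0],K[1,1]]
    if "fish" in c:
        t=np.hypot(*d); r=np.array([*(d/t*np.sin(t)),np.cos(t)])
    else: r=np.array([*d,1])
    R=E[:3,:3]; C=-R.T@E[:3,3]; w=R.T@r; return (C+w*(z-C[2])/w[2])[:2]
def fit(c,mask,name,x0,z0=0):
    S=4; ys,xs=np.nonzero(mask); o=np.array([xs.min()-15,ys.min()-15]); wh=np.array([xs.max()+15,ys.max()+15])-o
    T=cv2.resize(mask.astype(np.uint8)[max(o[1],0):,max(o[0],0):][:wh[1],:wh[0]],None,fx=S,fy=S,interpolation=cv2.INTER_NEAREST); o=np.maximum(o,0)
    D=cv2.GaussianBlur(T.astype(np.float32),(0,0),3)
    def f(p):
        cs,sn=np.cos(p[2]),np.sin(p[2]); I=np.zeros(T.shape,np.uint8)
        for m in M[name]:
            P=np.c_[m[:,0]*cs-m[:,1]*sn+p[0],m[:,0]*sn+m[:,1]*cs+p[1],m[:,2]+z0]
            uv=(proj(c,P)-o+.5)*S-.5
            cv2.fillConvexPoly(I,cv2.convexHull((uv*16).round().astype(np.int32)),1,shift=4)
        B=cv2.GaussianBlur(I.astype(np.float32),(0,0),3)
        return float(((B-D)**2).sum()/T.sum())
    best=None
    for y in ([x0[2]] if len(x0)>2 else np.arange(0,3.1,.4)):
        s=np.array([x0[0],x0[1],y]); r=minimize(f,s,method="Nelder-Mead",options=dict(initial_simplex=[s,s+[6,0,0],s+[0,6,0],s+[0,0,.25]],xatol=.02,fatol=1e-5,maxiter=150))
        if best is None or r.fun<best.fun: best=r
    return best.x,best.fun
E
python3 - <<'E'
from h import *
c=capture("top"); sc=capture("scene")
b=cv2.cvtColor(c["frame"],cv2.COLOR_RGB2BGR)
cv2.imwrite("pics/crop1.png",cv2.resize(b[190:310,130:420],None,fx=2.75,fy=2.75,interpolation=cv2.INTER_CUBIC))
for n in M:
  for nm,p in(("top",c),("scene",sc)):
    for o in outline_of(n,p)[:3]:
        if o["p"]<.2: continue
        x0=list(unproj(p,o["location"],8))+([0.] if("tray" in n or "ring" in n or "flat" in n) else [])
        x,f=fit(p,o["pixels"],n,x0); print(n,nm,round(o["p"],2),np.round(o["location"]),x.round(2),round(f,3),o["pixels"].sum())
# cutout centres, top
g=cv2.cvtColor(c["frame"],cv2.COLOR_RGB2GRAY)
n,l,st,ce=cv2.connectedComponentsWithStats(((g>130)[145:190,150:400]).astype(np.uint8))
for i in range(1,n):
    if st[i,4]>120:
        uv=ce[i]+[150,145]; print("cut",uv.round(1),st[i,4],unproj(c,uv,7).round(1))
E
```

```text
ring_large top 0.75 [343. 253.] [ 396.97 -178.14    0.63] 0.24 378
ring_large scene 0.74 [208. 212.] [ 3.9593e+02 -1.7797e+02 -1.1000e-01] 0.005 308
ring_middle top 0.56 [404. 259.] [ 3.8588e+02 -3.1045e+02  6.0000e-02] 0.026 306
ring_middle scene 0.45 [164. 218.] [ 3.8477e+02 -3.1030e+02 -1.6000e-01] 0.058 169
ring_small top 0.59 [142. 261.] [3.7948e+02 3.0357e+02 2.5000e-01] 0.003 172
ring_small top 0.2 [407. 260.] [ 3.8644e+02 -3.1021e+02 -3.1000e-01] 0.329 282
ring_small scene 0.44 [357. 174.] [3.8019e+02 3.0562e+02 2.4000e-01] 0.031 74
gauge_block top 0.46 [248. 237.] [437.1   51.35   2.96] 0.011 251
gauge_block scene 0.48 [287. 205.] [436.29  53.34   2.94] 0.015 150
setting_rod top 0.65 [166. 298.] [298.03 255.66   1.48] 0.025 175
setting_rod top 0.57 [195. 242.] [419.59 182.37   2.46] 0.02 165
setting_rod top 0.52 [208. 287.] [318.11 149.8    3.09] 0.18 138
setting_rod scene 0.62 [304. 174.] [318.16 151.66   3.1 ] 0.021 77
setting_rod scene 0.43 [324. 192.] [421.12 182.87   2.52] 0.195 56
optical_flat top 0.63 [335. 211.] [ 4.9896e+02 -1.5086e+02  8.0000e-02] 0.029 263
optical_flat top 0.55 [303. 233.] [ 4.4802e+02 -7.0250e+01  1.2000e-01] 0.008 279
optical_flat scene 0.48 [229. 232.] [ 496.8 -148.5   -0. ] 0.085 162
mic_tray top 0.91 [206. 149.] [ 6.5656e+02  1.7181e+02 -2.0000e-02] 0.001 9462
mic_tray scene 0.82 [359. 247.] [ 6.5704e+02  1.7283e+02 -2.0000e-02] 0.001 6063
bore_tray top 0.61 [338. 139.] [ 6.8171e+02 -1.6271e+02 -1.6000e-01] 0.005 9134
bore_tray scene 0.64 [243. 285.] [ 6.808e+02 -1.627e+02 -1.700e-01] 0.004 7496
bore_tray scene 0.34 [355. 250.] [ 6.5725e+02  1.7201e+02 -2.0000e-02] 0.004 6130
cut [394.8 169.9] 399 [ 605.4 -299. ]
cut [312.3 155. ] 254 [641.3 -96.2]
cut [358.5 162.8] 623 [ 622.5 -209.9]
cut [204.3 168.3] 405 [605.5 168.3]
cut [170.8 167.4] 416 [607.2 249.8]
cut [236.4 169. ] 378 [604.5  90. ]
```

View pics/crop1.png

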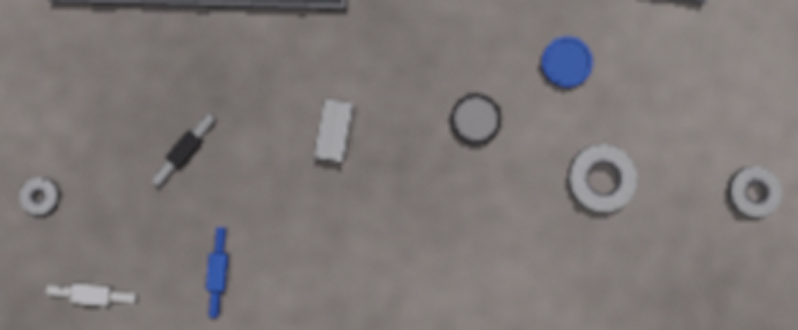

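The crop confirms it: black-grip rod at crop (185,150), black-mounted flat at (475,118), gauge block at (335,132), rings ordered by size. I'll place them in the order asked: rod, block, flat, large ring, small ring. The planner comes first.

```bash
cat > plan.py <<'E'
import sys,numpy as np
from scipy.spatial.transform import Rotation as R
from station import state
def plan(wps):
    "wps: (x,y,z,closing angle deg,step mm,grip)"
    s=state(); p=s["eef_pos"].copy(); r=R.from_quat(s["ee_rot"])
    y=r.as_matrix()[:,1]; print("now",p.round(1),"close",np.degrees(np.arctan2(y[1],y[0])).round(1),"open",s["opening"].round(1),"grip",round(s["grip_force"],1),"F",s["ft_force"].round(2),"t",s["time"])
    for x,yy,z,a,st,g in wps:
        t=np.array([x,yy,z]); m=r.as_matrix(); c=np.degrees(np.arctan2(m[1,1],m[0,1])); d=(a-c+90)%180-90
        n=max(1,int(np.ceil(max(np.linalg.norm(t-p)/st,abs(d)/8-.01)))); rows=[]
        # goal: tool straight down, remove tilt too
        th=np.radians(c+d); Y=np.array([np.cos(th),np.sin(th),0]); Z=np.array([0,0,-1.]); G=R.from_matrix(np.c_[np.cross(Y,Z),Y,Z])
        for k in range(n):
            rv=(r.inv()*G).as_rotvec(degrees=True)/(n-k)
            sh=r.inv().apply((t-p)/(n-k))/40
            q=np.r_[g,sh.round(2),rv.round(1)]; rows.append([float(v) for v in q])
            p=p+r.apply(q[1:4]*40); r=r*R.from_rotvec(q[4:],degrees=True)
        print("wp",t,n)
        for i in range(0,n,5): print(rows[i:i+5])
if __name__=="__main__": plan(eval(sys.argv[1]))
E
python3 plan.py "[(420.3,182.5,90,51.5,42,0.2),(420.3,182.5,30,51.5,25,0)]"
```

```text
Traceback (most recent call last):
  File "plan.py", line 20, in <module>
    if __name__=="__main__": plan(eval(sys.argv[1]))
                             ~~~~^^^^^^^^^^^^^^^^^^^
  File "plan.py", line 7, in plan
    y=r.as_matrix()[:,1]; print("now",p.round(1),"close",np.degrees(np.arctan2(y[1],y[0])).round(1),"open",s["opening"].round(1),"grip",round(s["grip_force"],1),"F",s["ft_force"].round(2),"t",s["time"])
                                                                                                           ^^^^^^^^^^^^^^^^^^
AttributeError: 'float' object has no attribute 'round'
```

```bash
sed -i 's/s\["opening"\].round(1)/round(s["opening"],1)/' plan.py
python3 plan.py "[(420.3,182.5,90,51.5,42,0.2),(420.3,182.5,30,51.5,25,0)]"
```

```text
now [176.8 599.5 231.3] close 73.6 open 85.5 grip 0.0 F [ 0.73  0.44 -0.25] t 1.0
wp [420.3 182.5  90. ] 12
[[0.2, -0.73, -0.69, 0.29, 0.0, -0.0, 1.8], [0.2, -0.75, -0.67, 0.29, 0.0, -0.0, 1.8], [0.2, -0.77, -0.64, 0.3, 0.0, -0.0, 1.8], [0.2, -0.8, -0.62, 0.29, 0.0, -0.0, 1.9], [0.2, -0.81, -0.59, 0.3, 0.0, -0.0, 1.8]]
[[0.2, -0.83, -0.56, 0.29, 0.0, -0.0, 1.9], [0.2, -0.85, -0.54, 0.3, 0.0, -0.0, 1.8], [0.2, -0.87, -0.51, 0.29, 0.0, -0.0, 1.9], [0.2, -0.89, -0.48, 0.3, 0.0, -0.0, 1.8], [0.2, -0.9, -0.45, 0.29, 0.0, -0.0, 1.9]]
[[0.2, -0.91, -0.42, 0.3, 0.0, -0.0, 1.8], [0.2, -0.93, -0.4, 0.29, 0.0, -0.0, 1.9]]
wp [420.3 182.5  30. ] 3
[[0.0, 0.0, -0.0, 0.5, 0.0, -0.0, -0.0], [0.0, 0.0, -0.0, 0.5, 0.0, -0.0, -0.0], [0.0, 0.0, -0.0, 0.5, 0.0, -0.0, -0.0]]
```

>>> {"op": "arm_command", "data": {"deltas": [[0.2,-0.73,-0.69,0.29,0,0,1.8],[0.2,-0.75,-0.67,0.29,0,0,1.8],[0.2,-0.77,-0.64,0.3,0,0,1.8],[0.2,-0.8,-0.62,0.29,0,0,1.9],[0.2,-0.81,-0.59,0.3,0,0,1.8]]}}

```text
time: 1.5
eef_pos: [278.5, 424.4, 172.2]
ee_rot: [0.221, 0.975, 0.0, 0.0]
ft_force: [-0.1, 0.0, 1.0]
opening: 51.3
grip_force: 0.0
```

>>> {"op": "arm_command", "data": {"deltas": [[0.2,-0.83,-0.56,0.29,0,0,1.9],[0.2,-0.85,-0.54,0.3,0,0,1.8],[0.2,-0.87,-0.51,0.29,0,0,1.9],[0.2,-0.89,-0.48,0.3,0,0,1.8],[0.2,-0.9,-0.45,0.29,0,0,1.9]]}}

```text
time: 2.0
eef_pos: [380.5, 250.6, 113.6]
ee_rot: [0.3, 0.954, 0.0, 0.0]
ft_force: [1.3, -0.7, 0.2]
opening: 51.3
grip_force: 0.0
```

>>> {"op": "arm_command", "data": {"deltas": [[0.2,-0.91,-0.42,0.3,0,0,1.8],[0.2,-0.93,-0.4,0.29,0,0,1.9],[0,0,0,0,0,0,0],[0,0,0,0,0,0,0]]}}

```text
time: 2.4
eef_pos: [420.6, 181.8, 90.0]
ee_rot: [0.331, 0.944, 0.0, -0.0]
ft_force: [-0.9, 0.1, 0.8]
opening: 43.0
grip_force: 0.0
```

```bash
python3 - <<'E'
from h import *
c=capture("wrist"); c["fish"]=1; print(c["intrinsics"],c["extrinsics"].round(3))
cv2.imwrite("pics/w1.png",cv2.cvtColor(c["frame"],cv2.COLOR_RGB2BGR))
for o in outline_of("setting_rod",c)[:3]:
    x0=unproj(c,o["location"],7); print(o["p"],o["location"],x0)
    print(fit(c,o["pixels"],"setting_rod",list(x0)+[2.47]))
E
python3 plan.py "[(420.3,182.5,6,51.5,20,0)]"
```

```text
[[325.1922621    0.         277.46116562]
 [  0.         325.1922621  212.43890121]
 [  0.           0.           1.        ]] [[ 6.24000e-01  7.82000e-01  1.00000e-03 -4.04806e+02]
 [ 7.53000e-01 -6.01000e-01  2.66000e-01 -2.02577e+02]
 [ 2.08000e-01 -1.65000e-01 -9.64000e-01  1.84300e+02]
 [ 0.00000e+00  0.00000e+00  0.00000e+00  1.00000e+00]]
0.71 [154.4, 137.8] [316.56750898 152.04778825]
(array([316.8048836 , 151.04483669,   3.08794124]), np.float64(0.02698477184792482))
0.63 [249.0, 21.8] [296.65284621 256.093541  ]
(array([297.16629486, 256.32178691,   1.48935002]), np.float64(0.02626631683085388))
0.56 [276.8, 215.7] [416.91284202 184.58940105]
(array([419.64927315, 183.3346176 ,   2.46064948]), np.float64(0.02260862295099735))
now [420.4 183.   90.5] close 51.5 open 42.8 grip 0.0 F [ 0.78  0.73 -0.84] t 2.5
wp [420.3 182.5   6. ] 5
[[0.0, -0.0, -0.0, 0.42, 0.0, 0.0, 0.0], [0.0, -0.0, -0.0, 0.42, 0.0, 0.0, 0.0], [0.0, -0.0, -0.0, 0.42, 0.0, 0.0, 0.0], [0.0, -0.0, -0.01, 0.43, 0.0, 0.0, 0.0], [0.0, -0.01, -0.0, 0.42, 0.0, 0.0, 0.0]]
```

View pics/w1.png

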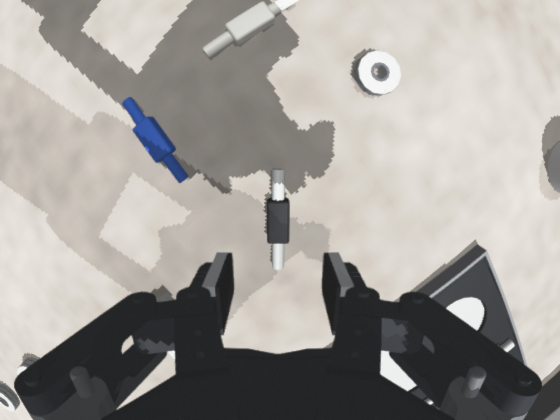

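The wrist view shows the black-grip rod at (278,220), centred between the fingers, and it agrees with the top fit to 1 mm. I descend and grip.

>>> {"op": "arm_command", "data": {"deltas": [[0,0,0,0.5,0,0,0],[0,0,0,0.5,0,0,0],[0,0,0,0.5,0,0,0],[0,0,0,0.4,0,0,0],[0,0,0,0.2,0,0,0]]}}

```text
time: 3.0
eef_pos: [419.1, 183.4, 5.0]
ee_rot: [0.329, 0.944, -0.0, -0.001]
ft_force: [-1.1, 0.1, 0.4]
opening: 42.8
grip_force: 0.0
```

>>> {"op": "arm_command", "data": {"deltas": [[-1,0,0,0,0,0,0],[-1,0,0,0,0,0,0],[-1,0,0,0,0,0,0],[-1,0,0,0,0,0,0],[-1,0,0,0,0,0,0]]}}

```text
time: 3.5
eef_pos: [421.2, 182.7, 7.0]
ee_rot: [0.33, 0.944, 0.001, 0.001]
ft_force: [-1.6, 1.0, 2.4]
opening: 13.7
grip_force: 59.5
```

```bash
python3 plan.py "[(420,182.8,60,51.5,20,-1),(604.8,169,60,88.9,35,-1)]"
```

```text
now [421.2 182.7   7. ] close 51.5 open 13.7 grip 59.5 F [-1.57  0.99  2.4 ] t 3.5
wp [420.  182.8  60. ] 3
[[-1.0, 0.01, -0.0, -0.44, 0.0, 0.0, -0.0], [-1.0, 0.01, -0.01, -0.44, 0.0, 0.0, -0.0], [-1.0, 0.0, -0.0, -0.44, 0.1, 0.0, -0.0]]
wp [604.8 169.   60. ] 6
[[-1.0, -0.64, 0.43, -0.0, -0.0, 0.0, -6.2], [-1.0, -0.68, 0.36, -0.0, -0.0, 0.0, -6.2], [-1.0, -0.72, 0.29, -0.0, -0.0, 0.0, -6.3], [-1.0, -0.74, 0.21, -0.0, -0.0, 0.0, -6.2], [-1.0, -0.76, 0.13, -0.0, -0.0, 0.0, -6.3]]
[[-1.0, -0.77, 0.04, -0.0, -0.0, 0.0, -6.2]]
```

>>> {"op": "arm_command", "data": {"deltas": [[-1,0,0,-0.4,0,0,0],[-1,0,0,-0.5,0,0,0],[-1,0,0,-0.44,0,0,0]]}}

```text
time: 3.8
eef_pos: [420.4, 182.3, 60.5]
ee_rot: [0.33, 0.944, -0.0, 0.0]
ft_force: [0.0, 0.4, -0.7]
opening: 13.8
grip_force: 59.2
```

>>> {"op": "arm_command", "data": {"deltas": [[-1,-0.64,0.43,0,0,0,-6.2],[-1,-0.68,0.36,0,0,0,-6.2],[-1,-0.72,0.29,0,0,0,-6.3],[-1,-0.74,0.21,0,0,0,-6.2],[-1,-0.76,0.13,0,0,0,-6.3]]}}

```text
time: 4.3
eef_pos: [575.5, 170.7, 59.7]
ee_rot: [0.062, 0.998, -0.0, 0.0]
ft_force: [0.2, 0.3, -0.5]
opening: 13.4
grip_force: 59.2
```

>>> {"op": "arm_command", "data": {"deltas": [[-1,-0.77,0.04,0,0,0,-6.2],[-1,0,0,0,0,0,0],[-1,0,0,0,0,0,0]]}}

```text
time: 4.6
eef_pos: [605.0, 168.4, 59.4]
ee_rot: [0.011, 1.0, -0.0, -0.001]
ft_force: [-0.1, 0.2, -1.2]
opening: 13.7
grip_force: 59.2
```

```bash
python3 - <<'E'
from h import *
c=capture("wrist"); c["fish"]=1
cv2.imwrite("pics/w2.png",cv2.cvtColor(c["frame"],cv2.COLOR_RGB2BGR))
E
python3 plan.py "[(604.8,169,17,88.9,25,-1)]"
```

```text
now [604.2 168.6  59.2] close 88.8 open 14.0 grip 59.2 F [ 0.56 -1.15 -0.25] t 4.65
wp [604.8 169.   17. ] 2
[[-1.0, -0.01, 0.01, 0.53, -0.0, -0.0, -0.0], [-1.0, -0.01, 0.0, 0.53, -0.0, -0.1, -0.1]]
```

View pics/w2.png

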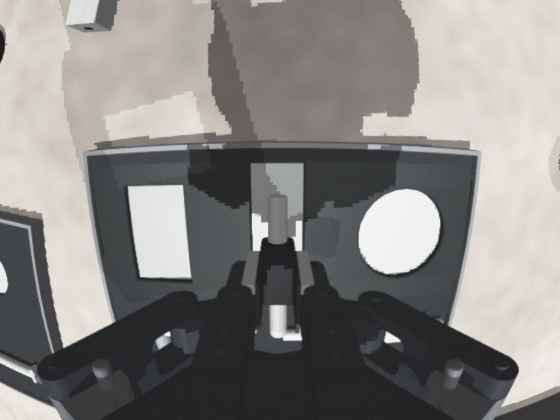

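The rod hangs level and square over its slot, with the rod at (278,220) and the slot at (277,165). I lower it gently.

>>> {"op": "arm_command", "data": {"deltas": [[-1,-0.01,0.01,0.5,0,0,0],[-1,0,0,0.4,0,0,0],[-1,0,0,0.2,0,0,0]]}}

```text
time: 4.95
eef_pos: [602.9, 169.0, 13.8]
ee_rot: [0.01, 1.0, -0.0, -0.002]
ft_force: [-17.8, -3.2, 48.8]
opening: 13.9
grip_force: 65.3
```

>>> {"op": "arm_command", "data": {"deltas": [[-1,0,0,0.01,0,0,0],[-1,0,0,0.01,0,0,0]]}}

```text
time: 5.15
eef_pos: [604.9, 169.2, 14.6]
ee_rot: [0.01, 1.0, -0.0, -0.0]
ft_force: [-0.4, 1.0, -0.3]
opening: 13.4
grip_force: 59.2
```

>>> {"op": "arm_command", "data": {"deltas": [[-1,0,0,0.02,0,0,0],[-1,0,0,0,0,0,0]]}}

```text
time: 5.35
eef_pos: [605.3, 169.1, 14.1]
ee_rot: [0.01, 1.0, 0.0, 0.0]
ft_force: [1.0, 0.1, -0.4]
opening: 13.1
grip_force: 59.2
```

Overshoot caused a brief touch, so I'll slow the final descents from here. I creep down to contact.

>>> {"op": "arm_command", "data": {"deltas": [[-1,0,0,0.015,0,0,0],[-1,0,0,0,0,0,0]]}}

```text
time: 5.55
eef_pos: [605.4, 169.1, 14.0]
ee_rot: [0.01, 1.0, -0.0, -0.0]
ft_force: [-3.6, 0.1, 4.7]
opening: 13.8
grip_force: 59.8
```

>>> {"op": "arm_command", "data": {"deltas": [[-1,0,0,0.015,0,0,0],[-1,0,0,0,0,0,0]]}}

```text
time: 5.75
eef_pos: [605.4, 169.1, 14.0]
ee_rot: [0.01, 1.0, -0.0, -0.0]
ft_force: [-5.0, -1.0, 8.1]
opening: 13.8
grip_force: 60.2
```

```bash
python3 plan.py "[]"; python3 - <<'E'
from h import *
c=capture("wrist"); c["fish"]=1
cv2.imwrite("pics/w3.png",cv2.cvtColor(c["frame"],cv2.COLOR_RGB2BGR)[130:360,130:430])
E
```

```text
now [605.4 169.1  14. ] close 88.9 open 13.8 grip 60.2 F [-5.03 -1.    8.08] t 5.75
```

View pics/w3.png

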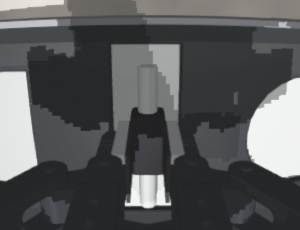

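In contact at the expected height (about 7 mm above the table grasp). I release and rise.

>>> {"op": "arm_command", "data": {"deltas": [[-0.5,0,0,0,0,0,0],[-0.3,0,0,0,0,0,0],[-0.3,0,0,0,0,0,0]]}}

```text
time: 6.1
eef_pos: [605.4, 169.0, 12.5]
ee_rot: [0.01, 1.0, -0.0, -0.0]
ft_force: [0.6, -0.3, -0.5]
opening: 29.7
grip_force: 0.0
```

>>> {"op": "arm_command", "data": {"deltas": [[-0.3,0,0,-0.2,0,0,0],[-0.3,0,0,-0.5,0,0,0],[-0.3,0,0,-0.8,0,0,0],[-0.2,0,0,-0.4,0,0,0]]}}

```text
time: 6.5
eef_pos: [607.1, 169.4, 92.3]
ee_rot: [0.01, 1.0, 0.0, 0.002]
ft_force: [0.7, 0.4, 1.1]
opening: 34.2
grip_force: 0.0
```

```bash
python3 - <<'E'
from h import *
c=capture("wrist"); c["fish"]=1
for o in outline_of("setting_rod",c)[:3]:
    x0=unproj(c,o["location"],14)
    print(o["p"],o["location"],fit(c,o["pixels"],"setting_rod",list(x0)+[-.02],7))
E
python3 plan.py "[(436.7,52,80,79,38,0.1)]"
```

```text
0.81 [275.6, 216.2] (array([ 6.05543321e+02,  1.70465802e+02, -1.54599749e-02]), np.float64(0.033412144799114536))
now [608.  169.5  92.9] close 88.9 open 34.3 grip 0.0 F [ 0.18 -0.14  0.  ] t 6.6
wp [436.7  52.   80. ] 6
[[0.1, 0.7, -0.5, 0.05, 0.0, 0.1, 1.6], [0.1, 0.69, -0.52, 0.05, 0.0, 0.1, 1.7], [0.1, 0.67, -0.55, 0.05, 0.0, 0.0, 1.6], [0.1, 0.66, -0.56, 0.05, 0.0, 0.1, 1.7], [0.1, 0.64, -0.58, 0.05, 0.1, 0.0, 1.6]]
[[0.1, 0.63, -0.6, 0.05, 0.0, 0.1, 1.7]]
```

The rod lies in its slot at (605.5,170.5), yaw -0.015, which fits. Next, the block.

>>> {"op": "arm_command", "data": {"deltas": [[0.1,0.7,-0.5,0.05,0,0,1.6],[0.1,0.69,-0.52,0.05,0,0,1.7],[0.1,0.67,-0.55,0.05,0,0,1.6],[0.1,0.66,-0.56,0.05,0,0,1.7],[0.1,0.64,-0.58,0.05,0,0,1.6]]}}

```text
time: 7.1
eef_pos: [460.7, 70.6, 77.1]
ee_rot: [0.082, 0.997, -0.0, -0.001]
ft_force: [0.2, -0.1, 1.0]
opening: 47.1
grip_force: 0.0
```

>>> {"op": "arm_command", "data": {"deltas": [[0.1,0.63,-0.6,0.05,0,0,1.7],[0.1,0,0,0,0,0,0],[0.1,0,0,0,0,0,0],[0.1,0,0,0,0,0,0]]}}

```text
time: 7.5
eef_pos: [434.9, 51.9, 76.9]
ee_rot: [0.096, 0.995, 0.0, 0.0]
ft_force: [0.6, 0.8, -0.2]
opening: 46.7
grip_force: 0.0
```

```bash
python3 - <<'E'
from h import *
c=capture("wrist"); c["fish"]=1
for o in outline_of("gauge_block",c)[:3]:
    x0=unproj(c,o["location"],12)
    print(o["p"],o["location"],fit(c,o["pixels"],"gauge_block",list(x0)+[2.95]))
E
python3 plan.py "[(436.7,52,8,79,18,0.1)]"
```

```text
0.85 [274.6, 232.3] (array([435.84815989,  52.89823194,   2.9677808 ]), np.float64(0.011491944774097165))
now [435.1  52.   77.1] close 79.0 open 47.3 grip 0.0 F [-0.51 -0.47 -0.02] t 7.6
wp [436.7  52.    8. ] 4
[[0.1, -0.01, 0.0, 0.43, 0.0, 0.0, 0.0], [0.1, -0.01, 0.0, 0.43, 0.0, 0.0, 0.0], [0.1, -0.01, 0.0, 0.43, 0.0, 0.0, 0.0], [0.1, -0.01, 0.01, 0.44, 0.0, 0.0, 0.0]]
```

>>> {"op": "arm_command", "data": {"deltas": [[0.1,-0.02,0.01,0.5,0,0,-0.6],[0.1,0,0,0.5,0,0,0],[0.1,0,0,0.4,0,0,0],[0.1,0,0,0.2,0,0,0],[0.1,0,0,0.1,0,0,0]]}}

```text
time: 8.1
eef_pos: [435.0, 52.2, 8.2]
ee_rot: [0.091, 0.996, -0.0, -0.001]
ft_force: [-0.6, 0.5, -0.4]
opening: 46.9
grip_force: 0.0
```

>>> {"op": "arm_command", "data": {"deltas": [[-1,0,0,0,0,0,0],[-1,0,0,0,0,0,0],[-1,0,0,0,0,0,0],[-1,0,0,0,0,0,0],[-1,0,0,0,0,0,0]]}}

```text
time: 8.6
eef_pos: [435.9, 51.9, 9.8]
ee_rot: [0.091, 0.996, 0.0, 0.001]
ft_force: [1.1, -0.2, 2.2]
opening: 22.5
grip_force: 61.7
```

```bash
python3 plan.py "[(436,52.3,60,79.6,20,-1),(603.7,91,60,88.9,35,-1)]"
```

```text
now [435.9  51.9   9.8] close 79.6 open 22.5 grip 61.7 F [ 1.09 -0.19  2.22] t 8.6
wp [436.   52.3  60. ] 3
[[-1.0, -0.0, 0.0, -0.42, 0.0, 0.0, -0.0], [-1.0, -0.0, 0.01, -0.42, 0.0, 0.1, -0.0], [-1.0, -0.0, 0.0, -0.42, 0.0, 0.0, -0.0]]
wp [603.7  91.   60. ] 5
[[-1.0, -0.79, 0.34, 0.0, 0.0, 0.0, -1.9], [-1.0, -0.8, 0.32, 0.0, 0.0, 0.0, -1.9], [-1.0, -0.81, 0.29, 0.0, 0.0, 0.0, -1.8], [-1.0, -0.82, 0.26, 0.0, 0.0, 0.0, -1.9], [-1.0, -0.83, 0.24, 0.01, 0.0, 0.0, -1.8]]
```

>>> {"op": "arm_command", "data": {"deltas": [[-1,0,0,-0.3,0,0,0],[-1,0,0,-0.5,0,0,0],[-1,0,0,-0.45,0,0,0]]}}

```text
time: 8.9
eef_pos: [434.3, 51.9, 59.5]
ee_rot: [0.091, 0.996, -0.0, -0.001]
ft_force: [-0.3, -1.2, -1.9]
opening: 22.2
grip_force: 61.1
```

>>> {"op": "arm_command", "data": {"deltas": [[-1,-0.79,0.34,0,0,0,-1.9],[-1,-0.8,0.32,0,0,0,-1.9],[-1,-0.81,0.29,0,0,0,-1.8],[-1,-0.82,0.26,0,0,0,-1.9],[-1,-0.83,0.24,0,0,0,-1.8]]}}

```text
time: 9.4
eef_pos: [603.6, 91.0, 58.9]
ee_rot: [0.009, 1.0, -0.0, -0.001]
ft_force: [-0.4, 0.2, -1.8]
opening: 22.6
grip_force: 61.1
```

>>> {"op": "arm_command", "data": {"deltas": [[-1,0,0,0,0,0,0],[-1,0,0,0.3,0,0,0],[-1,0,0,0.2,0,0,0],[-1,0,0,0.1,0,0,0],[-1,0,0,0,0,0,0]]}}

```text
time: 9.9
eef_pos: [600.8, 90.5, 33.3]
ee_rot: [0.01, 1.0, -0.0, -0.002]
ft_force: [-0.1, 0.4, -2.4]
opening: 22.6
grip_force: 61.1
```

```bash
python3 plan.py "[(603.7,91,17,88.9,25,-1)]"
```

```text
now [600.8  90.5  33.3] close 88.9 open 22.6 grip 61.1 F [-0.06  0.38 -2.41] t 9.9
wp [603.7  91.   17. ] 1
[[-1.0, -0.07, 0.01, 0.41, -0.0, -0.2, -0.0]]
```

>>> {"op": "arm_command", "data": {"deltas": [[-1,-0.03,0.01,0.12,0,0,0],[-1,-0.02,0,0.1,0,0,0],[-1,0,0,0.08,0,0,0],[-1,0,0,0.05,0,0,0],[-1,0,0,0,0,0,0]]}}

```text
time: 10.4
eef_pos: [604.6, 91.1, 20.5]
ee_rot: [0.01, 1.0, -0.0, -0.0]
ft_force: [0.1, 0.4, -2.2]
opening: 22.1
grip_force: 61.1
```

>>> {"op": "arm_command", "data": {"deltas": [[-1,0,0,0.02,0,0,0],[-1,0,0,0.02,0,0,0]]}}

```text
time: 10.6
eef_pos: [605.1, 91.1, 19.5]
ee_rot: [0.01, 1.0, 0.0, 0.0]
ft_force: [0.5, -0.3, -2.4]
opening: 22.4
grip_force: 61.1
```

>>> {"op": "arm_command", "data": {"deltas": [[-1,0,0,0.025,0,0,0],[-1,0,0,0.02,0,0,0]]}}

```text
time: 10.8
eef_pos: [604.9, 91.1, 17.5]
ee_rot: [0.01, 1.0, -0.0, 0.0]
ft_force: [-0.0, -0.0, -2.2]
opening: 22.5
grip_force: 61.1
```

>>> {"op": "arm_command", "data": {"deltas": [[-1,0,0,0.015,0,0,0],[-1,0,0,0,0,0,0]]}}

```text
time: 11.0
eef_pos: [604.9, 91.1, 16.9]
ee_rot: [0.01, 1.0, -0.0, 0.0]
ft_force: [0.8, 0.2, -3.2]
opening: 22.1
grip_force: 61.3
```

>>> {"op": "arm_command", "data": {"deltas": [[-1,0,0,0.01,0,0,0],[-1,0,0,0,0,0,0]]}}

```text
time: 11.2
eef_pos: [604.9, 91.1, 16.8]
ee_rot: [0.01, 1.0, -0.0, -0.0]
ft_force: [-1.5, -0.1, -0.1]
opening: 22.4
grip_force: 61.5
```

>>> {"op": "arm_command", "data": {"deltas": [[-1,0,0,0.015,0,0,0],[-1,0,0,0,0,0,0]]}}

```text
time: 11.4
eef_pos: [605.0, 91.1, 16.8]
ee_rot: [0.01, 1.0, -0.0, -0.0]
ft_force: [-5.0, -0.1, 5.0]
opening: 22.4
grip_force: 62.1
```

>>> {"op": "arm_command", "data": {"deltas": [[-0.3,0,0,0,0,0,0],[-0.15,0,0,0,0,0,0],[-0.15,0,0,0,0,0,0]]}}

```text
time: 11.7
eef_pos: [605.1, 91.1, 15.9]
ee_rot: [0.01, 1.0, 0.0, 0.0]
ft_force: [-0.0, -0.3, -0.3]
opening: 36.3
grip_force: 0.0
```

>>> {"op": "arm_command", "data": {"deltas": [[-0.15,0,0,-0.2,0,0,0],[-0.15,0,0,-0.5,0,0,0],[-0.15,0,0,-0.6,0,0,0],[-0.15,0,0,-0.3,0,0,0],[0.4,0,0,0,0,0,0]]}}

```text
time: 12.2
eef_pos: [606.9, 91.2, 82.9]
ee_rot: [0.01, 1.0, 0.0, 0.003]
ft_force: [-0.8, -0.2, 0.4]
opening: 50.0
grip_force: 0.0
```

```bash
python3 - <<'E'
from h import *
c=capture("wrist"); c["fish"]=1
for o in outline_of("gauge_block",c)[:3]:
    x0=unproj(c,o["location"],14)
    print(o["p"],o["location"],fit(c,o["pixels"],"gauge_block",list(x0)+[-.02],7))
E
python3 plan.py "[(448,-70,80,90,38,0.65)]"
```

```text
0.58 [275.1, 227.0] (array([ 6.05132686e+02,  9.25004414e+01, -1.03211349e-02]), np.float64(0.008162371297213533))
now [604.7  91.1  79.7] close 88.9 open 59.6 grip 0.0 F [-0.32  0.14  0.01] t 12.3
wp [448 -70  80] 6
[[0.65, 0.64, -0.68, -0.0, -0.0, -0.0, -0.2], [0.65, 0.64, -0.68, -0.0, -0.0, -0.0, -0.2], [0.65, 0.64, -0.68, -0.0, -0.0, -0.0, -0.2], [0.65, 0.65, -0.68, -0.0, -0.0, -0.0, -0.2], [0.65, 0.65, -0.68, -0.0, -0.0, -0.0, -0.2]]
[[0.65, 0.65, -0.67, -0.01, -0.0, -0.0, -0.1]]
```

The block is in its slot at (605.1,92.5), yaw -0.01. Next, the black-mounted flat.

>>> {"op": "arm_command", "data": {"deltas": [[0.65,0.64,-0.68,0,0,0,-0.2],[0.65,0.64,-0.68,0,0,0,-0.2],[0.65,0.64,-0.68,0,0,0,-0.2],[0.65,0.65,-0.68,0,0,0,-0.2],[0.65,0.65,-0.68,0,0,0,-0.2]]}}

```text
time: 12.8
eef_pos: [472.1, -43.7, 78.1]
ee_rot: [0.001, 1.0, 0.0, -0.001]
ft_force: [-0.1, -0.8, -0.0]
opening: 70.7
grip_force: 0.0
```

>>> {"op": "arm_command", "data": {"deltas": [[0.65,0.65,-0.67,0,0,0,0],[0.65,0,0,0,0,0,0],[0.65,0,0,0,0,0,0],[0.65,0,0,0,0,0,0]]}}

```text
time: 13.2
eef_pos: [448.4, -69.5, 79.4]
ee_rot: [0.001, 1.0, 0.0, -0.0]
ft_force: [0.1, 0.4, -0.1]
opening: 70.5
grip_force: 0.0
```

```bash
python3 - <<'E'
from h import *
c=capture("wrist"); c["fish"]=1
cv2.imwrite("pics/w4.png",cv2.cvtColor(c["frame"],cv2.COLOR_RGB2BGR))
for o in outline_of("optical_flat",c)[:3]:
    x0=unproj(c,o["location"],7)
    print(o["p"],o["location"],fit(c,o["pixels"],"optical_flat",list(x0)+[0.]))
E
python3 plan.py "[(448,-70,80,90,38,0.65)]"
```

```text
0.92 [276.6, 225.5] (array([ 4.47220385e+02, -6.99271753e+01,  2.72612635e-01]), np.float64(0.013915204460128486))
0.74 [155.2, 271.5] (array([ 517.95425651, -217.88821651,    0.91666667]), np.float64(0.9185951029299941))
0.56 [110.2, 160.0] (array([ 3.95208558e+02, -1.73386021e+02, -3.16045547e-01]), np.float64(0.49003773754667124))
now [448.8 -69.3  79.7] close 89.9 open 70.3 grip 0.0 F [ 0.29 -0.26 -0.07] t 13.3
wp [448 -70  80] 1
[[0.65, 0.02, -0.02, -0.01, 0.0, -0.0, -0.1]]
```

View pics/w4.png

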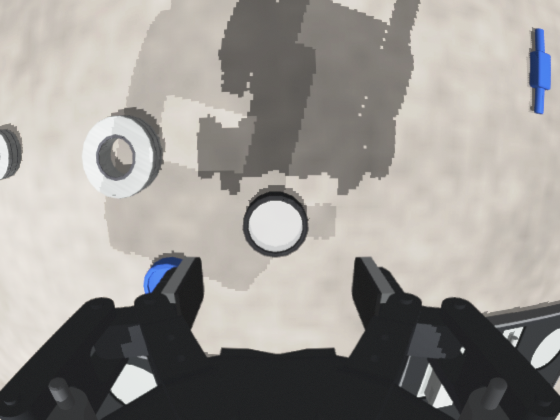

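The glass flat in its black mount is at (276,225), and the blue one is clear of the left finger. I descend to z≈4 and grip.

>>> {"op": "arm_command", "data": {"deltas": [[0.65,0.03,-0.01,0.5,0,0,0],[0.65,0,0,0.5,0,0,0],[0.65,0,0,0.5,0,0,0],[0.65,0,0,0.25,0,0,0],[0.65,0,0,0.13,0,0,0]]}}

```text
time: 13.8
eef_pos: [446.7, -69.7, 3.6]
ee_rot: [0.001, 1.0, 0.0, -0.001]
ft_force: [-0.3, 0.7, 0.2]
opening: 70.6
grip_force: 0.0
```

>>> {"op": "arm_command", "data": {"deltas": [[-1,0,0,0,0,0,0],[-1,0,0,0,0,0,0],[-1,0,0,0,0,0,0],[-1,0,0,0,0,0,0],[-1,0,0,0,0,0,0]]}}

```text
time: 14.3
eef_pos: [448.3, -70.7, 6.0]
ee_rot: [0.001, 1.0, -0.0, 0.001]
ft_force: [0.3, 0.3, 4.9]
opening: 41.5
grip_force: 61.1
```

```bash
python3 plan.py "[(447.5,-70,60,90,20,-1),(606.8,250.5,60,90,38,-1)]"
```

```text
now [448.3 -70.7   6. ] close 89.9 open 41.5 grip 61.1 F [0.33 0.26 4.9 ] t 14.3
wp [447.5 -70.   60. ] 3
[[-1.0, 0.01, 0.01, -0.45, -0.0, 0.1, -0.0], [-1.0, 0.0, 0.0, -0.45, -0.0, 0.0, -0.1], [-1.0, 0.01, 0.01, -0.45, -0.0, 0.1, -0.0]]
wp [606.8 250.5  60. ] 10
[[-1.0, -0.4, 0.8, -0.0, -0.0, -0.0, -0.0], [-1.0, -0.4, 0.8, -0.0, -0.0, -0.0, -0.0], [-1.0, -0.4, 0.8, -0.0, -0.0, -0.0, -0.0], [-1.0, -0.4, 0.8, -0.0, -0.0, -0.0, -0.0], [-1.0, -0.4, 0.8, -0.0, -0.0, -0.0, -0.0]]
[[-1.0, -0.4, 0.8, -0.0, -0.0, -0.0, -0.0], [-1.0, -0.39, 0.8, -0.0, -0.0, -0.0, -0.0], [-1.0, -0.4, 0.8, -0.0, -0.0, -0.0, -0.0], [-1.0, -0.39, 0.81, -0.0, -0.0, -0.0, -0.0], [-1.0, -0.4, 0.8, -0.01, -0.0, -0.0, -0.0]]
```

>>> {"op": "arm_command", "data": {"deltas": [[-1,0,0,-0.3,0,0,0],[-1,0,0,-0.5,0,0,0],[-1,0,0,-0.55,0,0,0]]}}

```text
time: 14.6
eef_pos: [446.0, -70.1, 58.9]
ee_rot: [0.001, 1.0, 0.0, -0.001]
ft_force: [-0.3, -1.0, -0.1]
opening: 41.5
grip_force: 60.7
```

>>> {"op": "arm_command", "data": {"deltas": [[-1,-0.4,0.8,0,0,0,0],[-1,-0.4,0.8,0,0,0,0],[-1,-0.4,0.8,0,0,0,0],[-1,-0.4,0.8,0,0,0,0],[-1,-0.4,0.8,0,0,0,0]]}}

```text
time: 15.1
eef_pos: [527.6, 90.7, 59.1]
ee_rot: [0.001, 1.0, -0.0, -0.0]
ft_force: [-0.7, -0.5, -0.9]
opening: 41.9
grip_force: 60.8
```

>>> {"op": "arm_command", "data": {"deltas": [[-1,-0.4,0.8,0,0,0,0],[-1,-0.4,0.8,0,0,0,0],[-1,-0.4,0.8,0,0,0,0],[-1,-0.4,0.8,0,0,0,0],[-1,-0.4,0.8,0,0,0,0]]}}

```text
time: 15.6
eef_pos: [608.0, 250.5, 59.0]
ee_rot: [0.001, 1.0, -0.0, -0.0]
ft_force: [0.3, -0.9, -0.8]
opening: 41.3
grip_force: 60.8
```

>>> {"op": "arm_command", "data": {"deltas": [[-1,0,0,0,0,0,0],[-1,0,0,0.3,0,0,0],[-1,0,0,0.3,0,0,0],[-1,0,0,0.1,0,0,0],[-1,0,0,0,0,0,0]]}}

```text
time: 16.1
eef_pos: [606.2, 247.9, 28.6]
ee_rot: [0.002, 1.0, -0.001, -0.002]
ft_force: [0.1, -0.4, -0.6]
opening: 41.8
grip_force: 60.9
```

```bash
python3 plan.py "[(606.8,250.5,14,90,20,-1)]"
```

```text
now [606.2 247.9  28.6] close 89.8 open 41.8 grip 60.9 F [ 0.05 -0.42 -0.6 ] t 16.1
wp [606.8 250.5  14. ] 1
[[-1.0, -0.02, 0.07, 0.36, -0.1, -0.2, -0.2]]
```

>>> {"op": "arm_command", "data": {"deltas": [[-1,-0.01,0.03,0.12,0,0,0],[-1,0,0.02,0.1,0,0,0],[-1,0,0,0.07,0,0,0],[-1,0,0,0.03,0,0,0],[-1,0,0,0,0,0,0]]}}

```text
time: 16.6
eef_pos: [608.1, 251.2, 17.7]
ee_rot: [0.001, 1.0, -0.0, -0.0]
ft_force: [0.9, -0.4, -0.6]
opening: 41.5
grip_force: 60.9
```

>>> {"op": "arm_command", "data": {"deltas": [[-1,0,0,0.01,0,0,0],[-1,0,0,0.01,0,0,0],[-1,0,0,0,0,0,0]]}}

```text
time: 16.9
eef_pos: [608.3, 251.3, 17.2]
ee_rot: [0.001, 1.0, 0.0, 0.0]
ft_force: [0.3, 0.1, -1.5]
opening: 41.8
grip_force: 60.9
```

>>> {"op": "arm_command", "data": {"deltas": [[-1,0,0,0.03,0,0,0],[-1,0,0,0.03,0,0,0],[-1,0,0,0,0,0,0]]}}

```text
time: 17.2
eef_pos: [608.1, 251.2, 14.4]
ee_rot: [0.001, 1.0, -0.0, -0.0]
ft_force: [0.1, -0.6, -0.8]
opening: 41.9
grip_force: 60.9
```

>>> {"op": "arm_command", "data": {"deltas": [[-1,0,0,0.02,0,0,0],[-1,0,0,0,0,0,0]]}}

```text
time: 17.4
eef_pos: [608.2, 251.2, 13.8]
ee_rot: [0.001, 1.0, -0.0, -0.0]
ft_force: [-0.4, 0.8, -1.0]
opening: 41.6
grip_force: 60.9
```

>>> {"op": "arm_command", "data": {"deltas": [[-1,0,0,0.015,0,0,0],[-1,0,0,0,0,0,0]]}}

```text
time: 17.6
eef_pos: [608.2, 251.2, 13.2]
ee_rot: [0.001, 1.0, -0.0, -0.0]
ft_force: [-0.6, -0.6, -0.4]
opening: 41.6
grip_force: 60.9
```

>>> {"op": "arm_command", "data": {"deltas": [[-1,0,0,0.015,0,0,0],[-1,0,0,0,0,0,0]]}}

```text
time: 17.8
eef_pos: [608.3, 251.3, 13.1]
ee_rot: [0.001, 1.0, -0.0, -0.0]
ft_force: [-1.7, -0.6, 2.6]
opening: 41.9
grip_force: 61.1
```

>>> {"op": "arm_command", "data": {"deltas": [[0.15,0,0,0,0,0,0],[0.3,0,0,0,0,0,0],[0.35,0,0,0,0,0,0]]}}

```text
time: 18.1
eef_pos: [608.2, 251.2, 12.6]
ee_rot: [0.001, 1.0, 0.0, 0.0]
ft_force: [0.8, -1.0, -0.5]
opening: 57.6
grip_force: 0.0
```

>>> {"op": "arm_command", "data": {"deltas": [[0.35,0,0,-0.2,0,0,0],[0.35,0,0,-0.5,0,0,0],[0.35,0,0,-0.6,0,0,0],[0.35,0,0,-0.4,0,0,0],[0.8,0,0,0,0,0,0]]}}

```text
time: 18.6
eef_pos: [610.6, 251.9, 84.8]
ee_rot: [0.001, 1.0, 0.001, 0.003]
ft_force: [-0.0, -0.1, 0.7]
opening: 70.7
grip_force: 0.0
```

```bash
python3 - <<'E'
from h import *
c=capture("wrist"); c["fish"]=1
for o in outline_of("optical_flat",c)[:2]:
    x0=unproj(c,o["location"],14)
    print(o["p"],o["location"],fit(c,o["pixels"],"optical_flat",list(x0)+[0.],7))
E
python3 plan.py "[(396.2,-178,85,80,42,0.85)]"
```

```text
0.82 [276.2, 221.8] (array([6.07729181e+02, 2.52711094e+02, 1.81492370e-01]), np.float64(0.013273986955636717))
now [608.3 251.3  80.9] close 89.9 open 77.0 grip 0.0 F [ 0.5   0.38 -0.91] t 18.7
wp [ 396.2 -178.    85. ] 12
[[0.85, 0.44, -0.9, -0.01, 0.0, 0.0, 0.8], [0.85, 0.43, -0.9, -0.01, 0.0, 0.0, 0.8], [0.85, 0.41, -0.91, -0.01, 0.0, 0.0, 0.8], [0.85, 0.4, -0.91, -0.01, 0.0, 0.0, 0.8], [0.85, 0.39, -0.92, -0.01, 0.0, 0.0, 0.8]]
[[0.85, 0.38, -0.92, -0.01, 0.0, 0.0, 0.8], [0.85, 0.36, -0.93, -0.01, 0.0, 0.0, 0.8], [0.85, 0.35, -0.93, -0.01, 0.0, 0.0, 0.9], [0.85, 0.34, -0.94, -0.01, 0.0, 0.0, 0.8], [0.85, 0.32, -0.94, -0.01, 0.0, 0.0, 0.9]]
[[0.85, 0.31, -0.95, -0.0, 0.0, 0.0, 0.8], [0.85, 0.29, -0.96, -0.01, 0.0, 0.0, 0.9]]
```

The flat is seated at (607.7,252.7), inside its cut-out. Next, the large ring.

>>> {"op": "arm_command", "data": {"deltas": [[0.85,0.44,-0.9,-0.01,0,0,0.8],[0.85,0.43,-0.9,-0.01,0,0,0.8],[0.85,0.41,-0.91,-0.01,0,0,0.8],[0.85,0.4,-0.91,-0.01,0,0,0.8],[0.85,0.39,-0.92,-0.01,0,0,0.8]]}}

```text
time: 19.2
eef_pos: [517.8, 71.0, 80.8]
ee_rot: [0.036, 0.999, -0.0, -0.002]
ft_force: [-0.3, -0.7, 0.1]
opening: 78.9
grip_force: 0.0
```

>>> {"op": "arm_command", "data": {"deltas": [[0.85,0.38,-0.92,-0.01,0,0,0.8],[0.85,0.36,-0.93,-0.01,0,0,0.8],[0.85,0.35,-0.93,-0.01,0,0,0.9],[0.85,0.34,-0.94,-0.01,0,0,0.8],[0.85,0.32,-0.94,-0.01,0,0,0.9]]}}

```text
time: 19.7
eef_pos: [429.6, -107.0, 83.1]
ee_rot: [0.073, 0.997, 0.0, -0.001]
ft_force: [-0.0, -0.2, 0.9]
opening: 79.2
grip_force: 0.0
```

>>> {"op": "arm_command", "data": {"deltas": [[0.85,0.31,-0.95,0,0,0,0.8],[0.85,0.29,-0.96,0,0,0,0.9],[0.85,0,0,0,0,0,0],[0.85,0,0,0,0,0,0],[0.85,0,0,0,0,0,0]]}}

```text
time: 20.2
eef_pos: [395.9, -177.2, 83.8]
ee_rot: [0.087, 0.996, 0.001, -0.001]
ft_force: [0.1, -0.5, -0.0]
opening: 79.0
grip_force: 0.0
```

```bash
python3 - <<'E'
from h import *
c=capture("wrist"); c["fish"]=1
for o in outline_of("ring_large",c)[:2]:
    x0=unproj(c,o["location"],10)
    print(o["p"],o["location"],fit(c,o["pixels"],"ring_large",list(x0)+[0.]))
E
python3 plan.py "[(396.2,-178,4,80,20,0.85)]"
```

```text
now [ 396.4 -177.    84.2] close 80.1 open 78.6 grip 0.0 F [0.28 0.36 0.06] t 20.3
wp [ 396.2 -178.     4. ] 5
[[0.85, -0.0, -0.01, 0.4, 0.0, -0.0, 0.0], [0.85, -0.0, -0.0, 0.4, 0.0, -0.0, 0.0], [0.85, -0.0, -0.01, 0.4, 0.0, -0.0, 0.0], [0.85, -0.0, -0.0, 0.4, 0.0, -0.0, 0.0], [0.85, -0.0, -0.01, 0.4, 0.0, -0.1, 0.1]]
```

```bash
python3 - <<'E'
from h import *
c=capture("wrist"); c["fish"]=1
b=cv2.cvtColor(c["frame"],cv2.COLOR_RGB2BGR)
P=cyl(29,20)+[396.2,-178,0]
cv2.polylines(b,[proj(c,P[1::2]).round().astype(np.int32)],True,(0,0,255),1)
cv2.imwrite("pics/w5.png",b)
for n in("ring_large","ring_middle"): print(n,[(o["p"],o["location"]) for o in outline_of(n,c)])
E
```

```text
ring_large [(0.7, [266.5, 237.4])]
ring_middle [(0.64, [109.4, 236.8])]
```

View pics/w5.png

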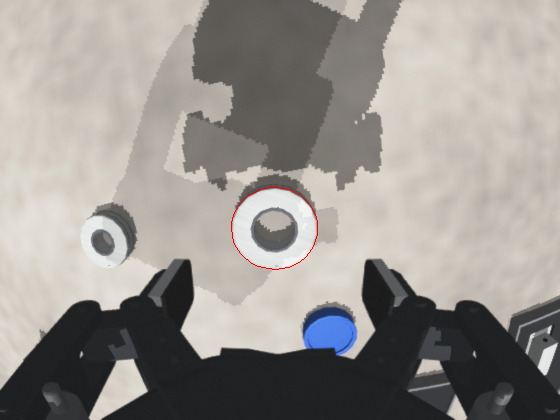

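The red model circle matches the large ring at (274,228), and the middle ring at (105,240) is clear of the fingers. I descend and grip.

>>> {"op": "arm_command", "data": {"deltas": [[0.85,0,-0.02,0.5,0,0,0],[0.85,0,0,0.5,0,0,0],[0.85,0,0,0.5,0,0,0],[0.85,0,0,0.35,0,0,0],[0.85,0,0,0.2,0,0,0]]}}

```text
time: 20.95
eef_pos: [395.5, -177.9, 1.3]
ee_rot: [0.087, 0.996, 0.001, -0.001]
ft_force: [-0.3, -0.0, -0.5]
opening: 78.9
grip_force: 0.0
```

>>> {"op": "arm_command", "data": {"deltas": [[-1,0,0,0,0,0,0],[-1,0,0,0,0,0,0],[-1,0,0,0,0,0,0],[-1,0,0,0,0,0,0],[-1,0,0,0,0,0,0]]}}

```text
time: 21.45
eef_pos: [396.7, -179.2, 3.4]
ee_rot: [0.087, 0.996, -0.0, 0.001]
ft_force: [-0.3, 0.5, 1.4]
opening: 54.8
grip_force: 64.6
```

```bash
python3 plan.py "[(396.2,-178,65,80,20,-1),(621.6,-209.2,65,80,38,-1)]"
```

```text
now [ 396.7 -179.2    3.4] close 80.0 open 54.8 grip 64.6 F [-0.33  0.47  1.38] t 21.45
wp [ 396.2 -178.    65. ] 4
[[-1.0, 0.0, 0.01, -0.38, -0.0, 0.0, -0.0], [-1.0, 0.01, 0.01, -0.39, -0.0, 0.0, -0.0], [-1.0, 0.0, 0.0, -0.38, -0.0, 0.0, -0.0], [-1.0, 0.01, 0.01, -0.39, -0.0, 0.1, -0.0]]
wp [ 621.6 -209.2   65. ] 6
[[-1.0, -0.95, 0.03, -0.0, -0.0, -0.0, -0.0], [-1.0, -0.95, 0.04, -0.0, -0.0, -0.0, -0.0], [-1.0, -0.95, 0.03, -0.0, -0.0, -0.0, -0.0], [-1.0, -0.95, 0.04, -0.0, -0.0, -0.0, -0.0], [-1.0, -0.94, 0.03, -0.0, -0.0, -0.0, -0.0]]
[[-1.0, -0.95, 0.04, -0.0, -0.0, -0.0, -0.0]]
```

>>> {"op": "arm_command", "data": {"deltas": [[-1,0,0,-0.3,0,0,0],[-1,0,0,-0.4,0,0,0],[-1,0,0,-0.4,0,0,0],[-1,0,0,-0.4,0,0,0]]}}

```text
time: 21.85
eef_pos: [395.7, -178.7, 63.5]
ee_rot: [0.087, 0.996, 0.0, -0.0]
ft_force: [0.1, -0.6, -2.9]
opening: 54.9
grip_force: 64.3
```

>>> {"op": "arm_command", "data": {"deltas": [[-1,-0.95,0.04,0,0,0,0],[-1,-0.95,0.04,0,0,0,0],[-1,-0.95,0.04,0,0,0,0],[-1,-0.95,0.04,0,0,0,0],[-1,-0.94,0.03,0,0,0,0]]}}

```text
time: 22.35
eef_pos: [585.2, -204.4, 62.9]
ee_rot: [0.087, 0.996, 0.0, -0.0]
ft_force: [0.6, -1.1, -2.2]
opening: 55.1
grip_force: 64.4
```

>>> {"op": "arm_command", "data": {"deltas": [[-1,-0.95,0.04,0,0,0,0],[-1,0,0,0.3,0,0,0],[-1,0,0,0.3,0,0,0],[-1,0,0,0.2,0,0,0],[-1,0,0,0.1,0,0,0]]}}

```text
time: 22.85
eef_pos: [619.4, -208.7, 24.5]
ee_rot: [0.088, 0.996, 0.001, -0.002]
ft_force: [0.2, 0.5, -3.7]
opening: 55.0
grip_force: 64.4
```

```bash
python3 - <<'E'
from h import *
c=capture("wrist")
c=capture("wrist")
E
python3 plan.py "[(621.6,-209.2,13,80,38,-1)]"
```

```text
now [ 620.1 -209.    25.4] close 79.9 open 54.7 grip 64.4 F [-0.21  0.55 -2.06] t 22.95
wp [ 621.6 -209.2   13. ] 1
[[-1.0, -0.04, 0.0, 0.31, 0.0, -0.2, -0.1]]
```

Contact should come near z≈10–11.

>>> {"op": "arm_command", "data": {"deltas": [[-1,-0.02,0,0.1,0,0,0],[-1,0,0,0.08,0,0,0],[-1,0,0,0.06,0,0,0],[-1,0,0,0.03,0,0,0],[-1,0,0,0,0,0,0]]}}

```text
time: 23.45
eef_pos: [622.5, -209.6, 15.7]
ee_rot: [0.087, 0.996, 0.0, -0.0]
ft_force: [-0.3, 1.1, -3.9]
opening: 54.5
grip_force: 64.4
```

>>> {"op": "arm_command", "data": {"deltas": [[-1,0,0,0.03,0,0,0],[-1,0,0,0.02,0,0,0],[-1,0,0,0,0,0,0]]}}

```text
time: 23.75
eef_pos: [622.5, -209.6, 13.8]
ee_rot: [0.087, 0.996, 0.0, -0.0]
ft_force: [-0.2, -0.0, -3.5]
opening: 55.1
grip_force: 64.4
```

>>> {"op": "arm_command", "data": {"deltas": [[-1,0,0,0.02,0,0,0],[-1,0,0,0,0,0,0]]}}

```text
time: 23.95
eef_pos: [622.6, -209.6, 13.0]
ee_rot: [0.087, 0.996, 0.0, -0.0]
ft_force: [-0.4, 0.3, -2.9]
opening: 55.0
grip_force: 64.4
```

>>> {"op": "arm_command", "data": {"deltas": [[-1,0,0,0.02,0,0,0],[-1,0,0,0.015,0,0,0],[-1,0,0,0,0,0,0]]}}

```text
time: 24.25
eef_pos: [622.5, -209.6, 11.5]
ee_rot: [0.087, 0.996, 0.0, -0.0]
ft_force: [0.4, 0.4, -2.4]
opening: 55.0
grip_force: 64.4
```

>>> {"op": "arm_command", "data": {"deltas": [[-1,0,0,0.015,0,0,0],[-1,0,0,0,0,0,0]]}}

```text
time: 24.45
eef_pos: [622.5, -209.6, 11.0]
ee_rot: [0.087, 0.996, 0.0, -0.0]
ft_force: [0.5, 0.3, -4.0]
opening: 54.8
grip_force: 64.4
```

>>> {"op": "arm_command", "data": {"deltas": [[-1,0,0,0.01,0,0,0],[-1,0,0,0,0,0,0]]}}

```text
time: 24.65
eef_pos: [622.6, -209.6, 10.6]
ee_rot: [0.087, 0.996, 0.0, -0.0]
ft_force: [0.3, -1.0, -3.3]
opening: 54.9
grip_force: 64.4
```

>>> {"op": "arm_command", "data": {"deltas": [[-1,0,0,0.015,0,0,0],[-1,0,0,0,0,0,0]]}}

```text
time: 24.85
eef_pos: [622.7, -209.7, 10.5]
ee_rot: [0.087, 0.996, -0.0, -0.0]
ft_force: [-1.7, 2.2, 0.4]
opening: 55.1
grip_force: 64.6
```

>>> {"op": "arm_command", "data": {"deltas": [[-1,0,0,0.01,0,0,0],[-1,0,0,0,0,0,0]]}}

```text
time: 25.05
eef_pos: [622.7, -209.6, 10.5]
ee_rot: [0.087, 0.996, -0.0, -0.0]
ft_force: [-3.3, 0.8, 4.2]
opening: 54.7
grip_force: 65.2
```

>>> {"op": "arm_command", "data": {"deltas": [[0.5,0,0,0,0,0,0],[0.65,0,0,0,0,0,0],[0.65,0,0,0,0,0,0]]}}

```text
time: 25.35
eef_pos: [622.9, -209.8, 9.8]
ee_rot: [0.087, 0.996, -0.0, 0.0]
ft_force: [-0.4, 0.1, 0.4]
opening: 70.5
grip_force: 0.0
```

>>> {"op": "arm_command", "data": {"deltas": [[0.65,0,0,-0.2,0,0,0],[0.65,0,0,-0.5,0,0,0],[0.65,0,0,-0.6,0,0,0],[0.65,0,0,-0.5,0,0,0],[0.65,0,0,0,0,0,0]]}}

```text
time: 25.85
eef_pos: [625.3, -210.9, 86.5]
ee_rot: [0.087, 0.996, -0.001, 0.004]
ft_force: [0.3, 0.1, 0.4]
opening: 70.2
grip_force: 0.0
```

```bash
python3 - <<'E'
from h import *
c=capture("wrist"); c["fish"]=1
for o in outline_of("ring_large",c)[:2]:
    x0=unproj(c,o["location"],14)
    print(o["p"],o["location"],fit(c,o["pixels"],"ring_large",list(x0)+[0.],7))
E
python3 plan.py "[(379.9,304.5,80,80.5,44,0.3)]"
```

```text
0.74 [278.5, 237.4] (array([ 6.22949819e+02, -2.08294463e+02,  2.01078716e-01]), np.float64(0.1981797712919566))
now [ 622.9 -209.8   82.2] close 80.0 open 70.6 grip 0.0 F [ 0.47 -0.99 -0.36] t 25.95
wp [379.9 304.5  80. ] 13
[[0.3, 0.63, 0.89, 0.0, -0.0, 0.0, -0.0], [0.3, 0.63, 0.89, 0.0, -0.0, 0.0, -0.0], [0.3, 0.63, 0.89, 0.0, -0.0, 0.0, -0.0], [0.3, 0.63, 0.89, 0.0, -0.0, 0.0, -0.1], [0.3, 0.63, 0.89, 0.0, -0.0, 0.0, -0.0]]
[[0.3, 0.63, 0.9, 0.01, -0.0, 0.0, -0.1], [0.3, 0.63, 0.9, 0.0, -0.0, 0.0, -0.0], [0.3, 0.63, 0.9, 0.01, -0.0, 0.0, -0.1], [0.3, 0.63, 0.9, 0.0, -0.0, 0.0, -0.0], [0.3, 0.63, 0.89, 0.01, -0.0, 0.0, -0.1]]
[[0.3, 0.63, 0.9, 0.0, -0.0, 0.0, -0.0], [0.3, 0.63, 0.89, 0.01, -0.0, 0.0, -0.1], [0.3, 0.62, 0.9, 0.0, -0.0, 0.1, -0.0]]
```

The large ring is seated at (622.9,-208.3), inside its cut-out. Next, the small ring.

>>> {"op": "arm_command", "data": {"deltas": [[0.3,0.63,0.89,0,0,0,0],[0.3,0.63,0.89,0,0,0,0],[0.3,0.63,0.89,0,0,0,0],[0.3,0.63,0.89,0,0,0,0],[0.3,0.63,0.89,0,0,0,0]]}}

```text
time: 26.45
eef_pos: [527.3, -10.9, 79.7]
ee_rot: [0.088, 0.996, 0.0, -0.002]
ft_force: [-0.4, -0.2, 0.5]
opening: 55.7
grip_force: 0.0
```

>>> {"op": "arm_command", "data": {"deltas": [[0.3,0.63,0.9,0,0,0,0],[0.3,0.63,0.9,0,0,0,0],[0.3,0.63,0.9,0,0,0,0],[0.3,0.63,0.9,0,0,0,0],[0.3,0.63,0.89,0,0,0,0]]}}

```text
time: 26.95
eef_pos: [434.6, 187.5, 80.0]
ee_rot: [0.088, 0.996, -0.0, -0.001]
ft_force: [-0.1, 0.5, 0.0]
opening: 55.6
grip_force: 0.0
```

>>> {"op": "arm_command", "data": {"deltas": [[0.3,0.63,0.9,0,0,0,0],[0.3,0.63,0.89,0,0,0,0],[0.3,0.62,0.9,0,0,0,0],[0.3,0,0,0,0,0,0],[0.3,0,0,0,0,0,0]]}}

```text
time: 27.45
eef_pos: [380.1, 305.5, 80.2]
ee_rot: [0.086, 0.996, -0.001, -0.001]
ft_force: [0.1, -0.8, -0.1]
opening: 55.9
grip_force: 0.0
```

```bash
python3 - <<'E'
from h import *
c=capture("wrist");c=capture("wrist"); c["fish"]=1
for o in outline_of("ring_small",c)[:2]:
    x0=unproj(c,o["location"],7)
    print(o["p"],o["location"],fit(c,o["pixels"],"ring_small",list(x0)+[0.]))
E
python3 plan.py "[(380,304.5,5,80.5,20,0.3)]"
```

```text
0.97 [277.3, 221.6] (array([3.79276572e+02, 3.04431554e+02, 2.38966497e-01]), np.float64(0.09016124005676344))
now [381.5 304.3  80.9] close 79.9 open 55.6 grip 0.0 F [ 0.89 -0.46 -0.28] t 27.6
wp [380.  304.5   5. ] 4
[[0.3, 0.01, 0.0, 0.47, -0.0, -0.0, -0.2], [0.3, 0.01, 0.0, 0.48, -0.0, -0.0, -0.1], [0.3, 0.01, 0.0, 0.47, -0.0, -0.0, -0.2], [0.3, 0.01, 0.0, 0.48, -0.1, -0.1, -0.1]]
```

>>> {"op": "arm_command", "data": {"deltas": [[0.3,0.03,0,0.5,0,0,0],[0.3,0,0,0.5,0,0,0],[0.3,0,0,0.5,0,0,0],[0.3,0,0,0.25,0,0,0],[0.3,0,0,0.15,0,0,0]]}}

```text
time: 28.1
eef_pos: [380.2, 304.5, 4.6]
ee_rot: [0.088, 0.996, -0.001, -0.001]
ft_force: [0.3, 0.0, 0.4]
opening: 55.6
grip_force: 0.0
```

>>> {"op": "arm_command", "data": {"deltas": [[-1,0,0,0,0,0,0],[-1,0,0,0,0,0,0],[-1,0,0,0,0,0,0],[-1,0,0,0,0,0,0],[-1,0,0,0,0,0,0]]}}

```text
time: 28.6
eef_pos: [381.1, 306.1, 6.7]
ee_rot: [0.087, 0.996, 0.001, 0.001]
ft_force: [0.4, -0.4, 3.2]
opening: 28.4
grip_force: 59.5
```

```bash
python3 plan.py "[(380,304.5,60,80.5,20,-1),(640.5,-95.6,70,80.5,42,-1)]"
```

```text
now [381.1 306.1   6.7] close 80.0 open 28.4 grip 59.5 F [ 0.35 -0.44  3.18] t 28.6
wp [380.  304.5  60. ] 3
[[-1.0, 0.01, -0.01, -0.44, 0.0, 0.0, -0.2], [-1.0, 0.0, -0.02, -0.45, 0.0, 0.0, -0.2], [-1.0, 0.01, -0.01, -0.44, 0.1, 0.1, -0.1]]
wp [640.5 -95.6  70. ] 12
[[-1.0, -0.67, -0.73, -0.02, -0.0, -0.0, -0.0], [-1.0, -0.67, -0.73, -0.02, -0.0, -0.0, -0.0], [-1.0, -0.67, -0.73, -0.02, -0.0, -0.0, -0.0], [-1.0, -0.67, -0.73, -0.02, -0.0, -0.0, -0.0], [-1.0, -0.68, -0.73, -0.02, -0.0, -0.0, -0.0]]
[[-1.0, -0.67, -0.73, -0.02, -0.0, -0.0, -0.0], [-1.0, -0.68, -0.74, -0.02, -0.0, -0.0, -0.0], [-1.0, -0.67, -0.73, -0.02, -0.0, -0.0, -0.0], [-1.0, -0.68, -0.74, -0.02, -0.0, -0.0, -0.0], [-1.0, -0.67, -0.73, -0.02, -0.0, -0.0, -0.0]]
[[-1.0, -0.68, -0.74, -0.02, -0.0, -0.0, -0.0], [-1.0, -0.67, -0.73, -0.03, -0.0, -0.0, -0.0]]
```

>>> {"op": "arm_command", "data": {"deltas": [[-1,0,0,-0.3,0,0,0],[-1,0,0,-0.6,0,0,0],[-1,0,0,-0.55,0,0,0]]}}

```text
time: 28.9
eef_pos: [379.8, 305.5, 64.6]
ee_rot: [0.087, 0.996, -0.0, -0.0]
ft_force: [0.3, 0.2, -0.6]
opening: 28.3
grip_force: 59.4
```

>>> {"op": "arm_command", "data": {"deltas": [[-1,-0.67,-0.73,-0.02,0,0,0],[-1,-0.67,-0.73,-0.02,0,0,0],[-1,-0.67,-0.73,-0.02,0,0,0],[-1,-0.67,-0.73,-0.02,0,0,0],[-1,-0.68,-0.73,-0.02,0,0,0]]}}

```text
time: 29.4
eef_pos: [487.8, 137.2, 68.5]
ee_rot: [0.087, 0.996, 0.0, 0.0]
ft_force: [0.2, 1.0, -0.2]
opening: 28.1
grip_force: 59.4
```

>>> {"op": "arm_command", "data": {"deltas": [[-1,-0.67,-0.73,0,0,0,0],[-1,-0.68,-0.74,0,0,0,0],[-1,-0.67,-0.73,0,0,0,0],[-1,-0.68,-0.74,0,0,0,0],[-1,-0.67,-0.73,0,0,0,0]]}}

```text
time: 29.9
eef_pos: [595.0, -31.0, 68.4]
ee_rot: [0.088, 0.996, 0.0, 0.0]
ft_force: [-0.2, -0.2, -0.5]
opening: 28.4
grip_force: 59.4
```

>>> {"op": "arm_command", "data": {"deltas": [[-1,-0.68,-0.74,0,0,0,0],[-1,-0.67,-0.73,0,0,0,0],[-1,0,0,0.3,0,0,0],[-1,0,0,0.2,0,0,0],[-1,0,0,0,0,0,0]]}}

```text
time: 30.4
eef_pos: [635.0, -95.6, 45.4]
ee_rot: [0.087, 0.996, 0.001, -0.002]
ft_force: [-0.5, 0.6, -0.8]
opening: 28.5
grip_force: 59.4
```

```bash
python3 - <<'E'
from h import *
c=capture("wrist"); c=capture("wrist"); c["fish"]=1
b=cv2.cvtColor(c["frame"],cv2.COLOR_RGB2BGR)
cv2.polylines(b,[proj(c,cyl(24,12)[1::2]+[640.5,-95.6,0]).round().astype(np.int32)],True,(0,0,255),1)
cv2.imwrite("pics/w6.png",b)
E
python3 plan.py "[(640.5,-95.6,14,80.5,42,-1)]"
```

```text
now [636.2 -95.5  47. ] close 80.0 open 28.5 grip 59.4 F [ 0.43 -0.12  0.05] t 30.5
wp [640.5 -95.6  14. ] 1
[[-1.0, -0.11, 0.02, 0.82, 0.0, -0.1, -0.5]]
```

View pics/w6.png

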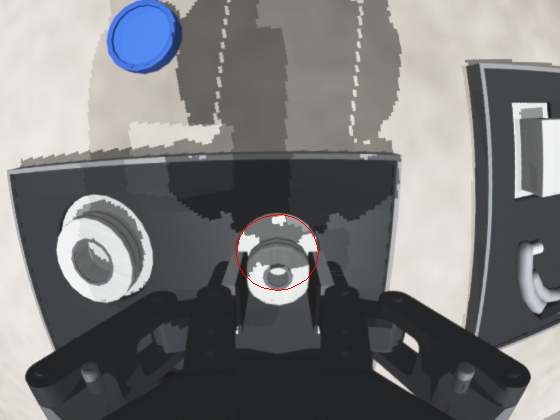

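The small ring is held level over its cut-out (red circle at (278,252)), and the large ring sits in its cut-out at (103,250). I lower it.

>>> {"op": "arm_command", "data": {"deltas": [[-1,-0.05,0,0.25,0,0,0],[-1,-0.03,0,0.2,0,0,0],[-1,0,0,0.12,0,0,0],[-1,0,0,0.06,0,0,0],[-1,0,0,0,0,0,0]]}}

```text
time: 31.0
eef_pos: [640.0, -97.3, 21.8]
ee_rot: [0.087, 0.996, 0.0, -0.001]
ft_force: [0.5, -0.3, -1.7]
opening: 28.1
grip_force: 59.4
```

>>> {"op": "arm_command", "data": {"deltas": [[-1,0,0,0.02,0,0,0],[-1,0,0,0,0,0,0],[-1,0,0,0,0,0,0]]}}

```text
time: 31.3
eef_pos: [640.6, -97.5, 22.0]
ee_rot: [0.087, 0.996, -0.0, 0.0]
ft_force: [0.6, -0.7, -0.6]
opening: 28.4
grip_force: 59.4
```

>>> {"op": "arm_command", "data": {"deltas": [[-1,0,0.03,0.06,0,0,0],[-1,0,0,0.05,0,0,0],[-1,0,0,0.03,0,0,0],[-1,0,0,0,0,0,0]]}}

```text
time: 31.7
eef_pos: [640.3, -96.1, 15.7]
ee_rot: [0.087, 0.996, 0.0, -0.0]
ft_force: [-0.9, -0.4, -0.8]
opening: 28.6
grip_force: 59.4
```

>>> {"op": "arm_command", "data": {"deltas": [[-1,0,0,0.02,0,0,0],[-1,0,0,0.01,0,0,0],[-1,0,0,0,0,0,0]]}}

```text
time: 32.0
eef_pos: [640.6, -96.3, 14.8]
ee_rot: [0.087, 0.996, 0.0, -0.0]
ft_force: [-0.3, -0.1, -0.2]
opening: 28.2
grip_force: 59.4
```

>>> {"op": "arm_command", "data": {"deltas": [[-1,0,0,0.02,0,0,0],[-1,0,0,0,0,0,0]]}}

```text
time: 32.2
eef_pos: [640.6, -96.2, 14.0]
ee_rot: [0.087, 0.996, 0.0, -0.0]
ft_force: [0.5, -0.8, -0.2]
opening: 28.7
grip_force: 59.4
```

>>> {"op": "arm_command", "data": {"deltas": [[-1,0,0,0.015,0,0,0],[-1,0,0,0,0,0,0]]}}

```text
time: 32.4
eef_pos: [640.7, -96.3, 13.7]
ee_rot: [0.087, 0.996, -0.0, 0.0]
ft_force: [-0.4, 0.0, 0.7]
opening: 27.9
grip_force: 59.5
```

>>> {"op": "arm_command", "data": {"deltas": [[-1,0,0,0.015,0,0,0],[-1,0,0,0,0,0,0]]}}

```text
time: 32.6
eef_pos: [640.7, -96.3, 13.7]
ee_rot: [0.087, 0.996, -0.0, -0.0]
ft_force: [-2.4, 0.1, 5.4]
opening: 28.4
grip_force: 60.0
```

>>> {"op": "arm_command", "data": {"deltas": [[-0.15,0,0,0,0,0,0],[0,0,0,0,0,0,0],[0.05,0,0,0,0,0,0]]}}

```text
time: 32.9
eef_pos: [640.6, -96.2, 12.6]
ee_rot: [0.087, 0.996, 0.0, -0.0]
ft_force: [0.9, -0.2, 0.4]
opening: 45.0
grip_force: 0.0
```

>>> {"op": "arm_command", "data": {"deltas": [[0.05,0,0,-0.2,0,0,0],[0.05,0,0,-0.5,0,0,0],[0.05,0,0,-0.7,0,0,0],[0.05,0,0,-1,0,0,0],[0.05,0,0,-1,0,0,0]]}}

```text
time: 33.4
eef_pos: [640.2, -96.1, 150.1]
ee_rot: [0.087, 0.996, 0.0, -0.0]
ft_force: [0.3, -0.2, 0.2]
opening: 45.1
grip_force: 0.0
```

>>> {"op": "arm_command", "data": {"deltas": [[0.05,0.8,0,-0.5,0,0,0],[0.05,0.9,0,-0.3,0,0,0],[0.05,0.9,0,0,0,0,0],[0.05,0.9,0,0,0,0,0],[0.05,0.5,0,0,0,0,0]]}}

```text
time: 33.9
eef_pos: [481.1, -67.9, 181.2]
ee_rot: [0.087, 0.996, -0.0, 0.0]
ft_force: [-0.3, -0.3, 0.2]
opening: 45.1
grip_force: 0.0
```

```bash
python3 - <<'E'
from h import *
c=capture("top");c=capture("top"); w=capture("scene")
a=cv2.resize(cv2.cvtColor(c["frame"],cv2.COLOR_RGB2BGR)[85:275,130:420],None,fx=2.7,fy=2.7,interpolation=cv2.INTER_CUBIC)
cv2.imwrite("pics/f1.png",a)
b=cv2.resize(cv2.cvtColor(w["frame"],cv2.COLOR_RGB2BGR)[150:330,150:430],None,fx=2.8,fy=2.8,interpolation=cv2.INTER_CUBIC)
cv2.imwrite("pics/f2.png",b)
E
```

```text
(no output)
```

View pics/f1.png

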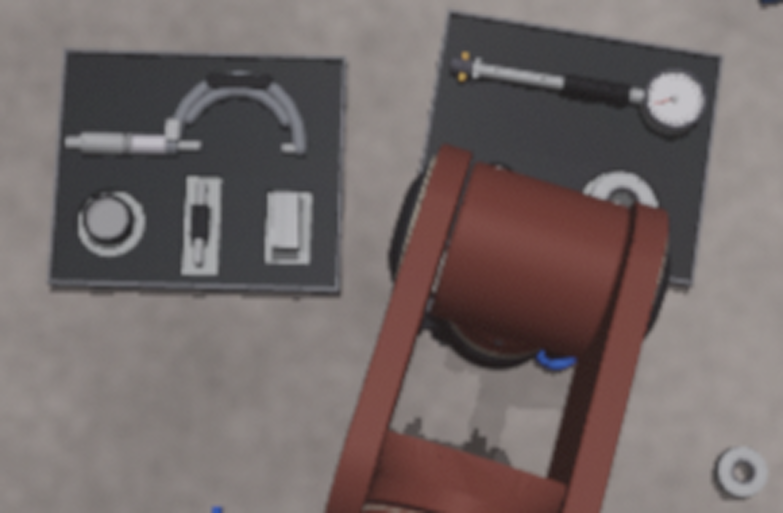

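View pics/f2.png

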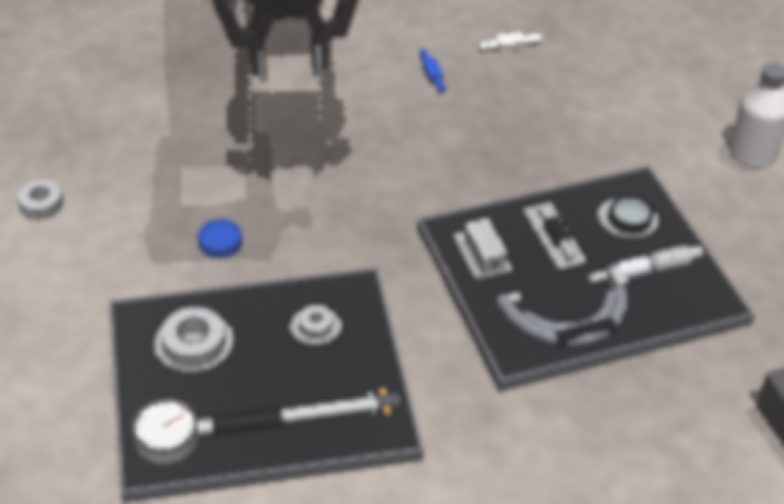

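Every piece shows inside its cut-out in both views, and the blue and white look-alikes and the middle ring are untouched. One numeric check before handing in.

```bash
python3 - <<'E'
from h import *
for cam in("top","scene"):
  c=capture(cam)
  for n in("optical_flat","gauge_block","setting_rod","ring_large","ring_small"):
    for o in outline_of(n,c)[:3]:
        x0=unproj(c,o["location"],14)
        if x0[0]<560: continue
        x,f=fit(c,o["pixels"],n,list(x0)+[-.02],7); print(cam,n,x.round(2),round(f,3))
E
```

```text
top optical_flat [ 6.0854e+02  2.5239e+02 -1.6000e-01] 0.003
top optical_flat [6.0672e+02 9.2180e+01 2.2000e-01] 0.335
top gauge_block [6.0477e+02 9.1870e+01 1.0000e-02] 0.015
top ring_large [ 6.4172e+02 -2.1477e+02 -6.0000e-02] 2.381
scene optical_flat [6.1041e+02 2.5329e+02 3.7000e-01] 0.007
scene optical_flat [ 6.0595e+02  1.7120e+02 -4.0000e-02] 1.075
scene gauge_block [605.98  92.88   0.  ] 0.005
scene ring_large [ 6.2293e+02 -2.0903e+02  1.0000e-01] 0.004
scene ring_small [ 6.4068e+02 -9.4260e+01  2.8000e-01] 0.038
```

```bash
python3 -c "
from station import hand_in
print(hand_in())"
```

```text
the job is handed in; nothing more can be done
None
```

I handed the job in with all five pieces in their cut-outs, each measured within about 4 mm of its cut-out centre; the middle ring and the look-alikes were seen in place, I never went near the vee block or bottle, and the one rough spot was a brief 49 N touch while setting down the rod.

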